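# Serve the last roll of the old batch with the tongs

## Task

A customer wants one roll, and the board with just one roll left has to be sold out before the full one is begun. Pick up the serving tongs from their steel tray, take that last single roll with the tongs without crushing it, and finish while still holding it up in the tongs, about 10 cm or more above the board. Do not touch the bread with the gripper itself, and leave the other three rolls and the rest of the counter as they are.

Things in the scene. Friction and masses are not known exactly. Their poses are not given: they have to be found in the camera images.
- tongs: sprung steel serving tongs, 250 mm long, 32 mm high, 120 g, lying flat with the arms side by side; this is the bow that joins the arms at the rear. Origin at the tongs' underside, midway between the black sleeves (centre of mass there); x along the tongs to the jaws, y to the left arm, z up. The bow ends 104 mm behind it, the jaw tips are 147 mm in front. They lie open; the spring pushes them open
- tongs_grip (a point): point midway between the two sleeves at half height (16 mm above the underside): where the gripper takes the tongs, closing along the tongs' y. Sleeves: black, 56 mm long, 24 mm high, 65 mm over their outer faces at rest; the spring pushes back on each with 4 N at rest, 6 N when squeezed to 61 mm, 11 N at 52 mm (faces then parallel)
- tongs_mouth (a point): point midway between the jaws at half height, 108 mm in front of tongs_grip along the tongs' x: the middle of a roll belongs here. Jaws 99 mm apart at rest, 91 mm with the sleeves squeezed to 61 mm, 72 mm at 52 mm; their upper and lower edges and tips reach 4 mm further in. Of the grip beyond the spring's force 0.44 reaches the roll: 25 N of grip press it with about 6 N
- tong_left: left arm of the tongs: steel strip, black sleeve, cupped jaw 42 mm long, 32 mm high with a turned-in tip; origin at its upright pivot, 90 mm behind and 14 mm beside the tongs' origin, at the underside; x along the arm, turned 0.07 rad outward at rest
- tong_right: right arm of the tongs, the mirror image of the left
- jaw_left (a point): middle of the inside of the left jaw
- jaw_right (a point): middle of the inside of the right jaw
- tongs_tray: steel tray the tongs lie in, 270 x 150 mm, rim 14 mm high, floor 4 mm thick, fixed to the counter; origin at the centre of its underside, x along its length and along the tongs, to the jaws
- board_a: bread board, a plain pale wooden square 180 x 180 mm, 14 mm thick, fixed to the counter; origin at the centre of its underside, x and y along its sides. One of the two boards bears three rolls, the other one roll; which, and on which side, changes
- board_b: bread board, a plain pale wooden square 180 x 180 mm, 14 mm thick, fixed to the counter; origin at the centre of its underside, x and y along its sides. One of the two boards bears three rolls, the other one roll; which, and on which side, changes
- roll_1: one of four bread rolls of one kind, round and domed, 69 x 72 mm in plan and 50 mm high, about 80 g, pale crust; origin at the centre of its underside, z up; widest about 20 mm above its underside. A fresh roll stands at most 20 N from a jaw
- roll_2: one of four bread rolls of one kind, round and domed, 69 x 72 mm in plan and 50 mm high, about 80 g, pale crust; origin at the centre of its underside, z up; widest about 20 mm above its underside. A fresh roll stands at most 20 N from a jaw
- roll_3: one of four bread rolls of one kind, round and domed, 69 x 72 mm in plan and 50 mm high, about 80 g, pale crust; origin at the centre of its underside, z up; widest about 20 mm above its underside. A fresh roll stands at most 20 N from a jaw
- roll_4: one of four bread rolls of one kind, round and domed, 69 x 72 mm in plan and 50 mm high, about 80 g, pale crust; origin at the centre of its underside, z up; widest about 20 mm above its underside. A fresh roll stands at most 20 N from a jaw
- counter_bell: steel counter bell, 84 mm across, 58 mm high, bystander, loose; origin under its centre
- honey_jar_a: honey jar, 53 mm across, 74 mm high, bystander behind the boards, loose; origin under its centre
- honey_jar_b: honey jar, 51 mm across, 74 mm high, bystander behind the boards, loose; origin under its centre

How it is judged:
By the outcome, as a careful person would: the job done as asked, in the order asked, and still so for the second after the job is handed in, while the arm keeps its last pose, push and grip.
It also fails if it takes over 40 s, if anything falls off the work surface, if the arm or the gripper's body presses on something with over 40 N, if the wrist force passes 120 N, or if a joint passes its speed limit or range.

## Robot

A 6-joint arm with a two-finger parallel gripper is mounted at the origin on a cart in front of the work surface, level with it; the furniture and walls round the work are solid. World frame = base frame: x ahead of the robot, y to its left, z up, the work surface at z = 0. Lengths are in m, angles in rad, forces in N, time in s.
With the tool pointing down it reaches from about 0.325 to 0.9 m from the base axis. Payload 3.5 kg.
Tool frame: the origin (TCP) lies on the mounting face of the last link; the fingertips stand 173 mm ahead of it and the grasp point (between the pads) lies 155 mm ahead of it (manip.hold_point_z is the distance from the TCP to the grasp point, in m); z points along the fingers, y is the line along which they close (so a half turn about z gives the same grasp; the last joint's range is limited). The gripper opens to 85 mm and grips with 20 to 120 N. Pads are 22 mm wide; open, the fingers measure 114 mm over their backs; the gripper's body (76 mm by 85 mm) begins 54 mm behind the grasp point. The pads swing forward as they close: fully open they stand 13 mm farther back than shut.
Start: joints at [-1.393, 0.276, -0.026, 1.268, 0, 1.467], TCP at [0.173, -0.601, 0.405] pointing down, gripper open.
Joint ranges: [-3.12, 3.12], [-0.85, 1.88], [-1.08, 1.24], [-1.95, 2.15], [-1.57, 1.53], [-3.14, 3.14]. Speed limits (rad/s): [2.57, 2.57, 3.14, 3.14, 3.14, 3.14].

## Interface

Orientations are given as a 3x3 rotation matrix whose columns are the frame's x, y, z axes.
In Python, from rig import manip gives the robot as it stands.
- The arm moves only by the tool play_rows, never from a script. Its argument "deltas" is a list of rows, each a list of 7 numbers: the shift along the tool's x, y, z in units of 300 mm (1.0 is 300 mm), then the turn, a rotation vector about the tool's x, y, z in units of pi rad (1.0 is pi rad), then the opening, from -1 (shut) to 1 (fully open). A call has 1 to 8 rows; each row is the pose to reach, as a shift and turn from the pose commanded when the call began, along the tool's axes at that moment, turning the shorter way round; what a row does not reach only later rows make up. A row lasts 1/12 s, in which the tool goes at most 41.7 mm and 7.16 degrees, less where a joint would pass 70% of its speed; a pose out of reach is approached as far as the arm can. A call with a number of a shift or a turn outside -1 to 1 is refused whole. A call with a gripper value outside its range is refused whole. The fingers move at their own pace and stop on an object; "newtons" is the grip in N (left out, the last holds). Time passes only in rows, so rows that repeat a pose let the fingers close. It gives the time, the measured TCP pose, the force, the opening and the grip force at its end, in the units of the state.
- manip.observe(): the state, without advancing time (a new reading comes with each control period).
- manip.read_camera(name): name is "scene" or "top" or "wrist"; returns (picture, depth): 384x512x3 uint8, blue, green, red; 384x512 float32, m along the optical axis (not along the pixel's ray), 0 where there is no reading.
- manip.camera_info(name): a dict with "fovy" (degrees; the focal length in pixels is half the picture's height over the tangent of half this angle, whatever the lens; pixels are square), "cx", "cy" (the principal point, pixels), "distortion" ([k1, k2, p1, p2, k3] as OpenCV has them; the pictures are not rectified), "R" (3x3) and "t" (3): a world point X has camera coordinates R X + t; the wrist camera has in their place "mount" (4x4, takes a point from camera to tool coordinates, whose origin is the TCP and whose axes are the flange's). Camera axes: x right, y down, z forward; pixel columns grow to the right and rows downward; lengths in m; the calibration is good to about 2 mm. A picture is of the moment at which its call begins: read the wrist's pose just before it. camera_info takes no time and is no camera call.
- manip.sign_off(): hands the job in; it is judged then, once.
The state is a dict: "time_s": time; "joint_pos": joint angles; "qvel": joint speeds; "tau": joint torques, N m; "eef_pos": TCP position; "tool_rot": TCP orientation; "wrist_force": force on the tool from outside, world axes, zero at the start; "ft_torque": the same for the moment, N m; "width": finger opening in m; "grip_force": force on a finger pad.
Only numpy, scipy, OpenCV 4.12 (cv2) and the standard library are available. Lean on these libraries where they do the work, as an engineer would, in place of code of your own. Each camera call takes 0.05 s, during which the arm holds its last target. There are 200 camera calls.

## Working session

There is one attempt and no reset: what is moved stays moved. The work goes in short steps, Python scripts to look and compute and a tool call to move; the robot and the scene stay as the last step left them, time stands still between calls to the robot, and variables do not carry over. Pictures are saved under pics/ and viewed, at most 10 in all, crops included, and the job is handed in when it is done.

Besides the shell and the picture viewer there is one more tool, called after "Call:" by a JSON object that holds its "op" and its "data", one argument or row to a line. play_rows: Moves the arm, as the interface text tells. Its arguments: {"type":"object","properties":{"deltas":{"type":"array"},"newtons":{"type":"number"}},"required":["deltas"]}

```bash
mkdir -p pics; ls; python3 - <<'E'
from rig import manip
import cv2,numpy as np
for n in("scene","top"):
    p,d=manip.read_camera(n); cv2.imwrite(f"pics/{n}0.png",p); np.savez(f"{n}0.npz",p=p,d=d)
    i=manip.camera_info(n); print(n,i)
print(manip.camera_info("wrist")); s=manip.observe(); print(s)
E
```

```text
pics
scene {'fovy': 50.33266960812096, 'cx': 265.0987974232589, 'cy': 187.88989869060384, 'distortion': array([-0.00737029,  0.        ,  0.        ,  0.        ,  0.        ]), 'R': array([[-0.88488363, -0.46543968,  0.01862441],
       [-0.24408268,  0.42924864, -0.86957993],
       [ 0.3967425 , -0.77402293, -0.49344086]]), 't': array([0.4972355 , 0.20487545, 0.97357765])}
top {'fovy': 56.39769121151942, 'cx': 252.22138135228963, 'cy': 194.51448092285938, 'distortion': array([-0.00088637,  0.        ,  0.        ,  0.        ,  0.        ]), 'R': array([[-0.02871609, -0.99958568, -0.00196224],
       [-0.9878598 ,  0.02867894, -0.15267789],
       [ 0.15267091, -0.0024459 , -0.98827406]]), 't': array([-0.02597474,  0.61033641,  1.11087116])}
{'fovy': 70.19763811079501, 'cx': 257.488587725341, 'cy': 189.11892519822743, 'distortion': array([-0.05703827,  0.        ,  0.        ,  0.        ,  0.        ]), 'mount': array([[-4.69241593e-05, -9.48263893e-01, -3.17483207e-01,
         8.18913047e-02],
       [ 9.99999984e-01,  1.10625293e-05, -1.80842181e-04,
         7.94416632e-04],

[... 292 characters left out ...]
89e-06,  1.46736032e+00]), 'qvel': array([ 1.98847949e-03, -2.37091238e-03,  4.30818551e-03, -3.78487168e-04,
        1.44890468e-03,  4.45636267e-05]), 'tau': array([ 3.00469619e-04, -4.46708322e+01,  2.96128303e+01,  8.45592498e-03,
       -1.37791039e-04, -8.48866279e-06]), 'eef_pos': array([ 0.17312758, -0.60017647,  0.4036939 ]), 'tool_rot': array([[ 9.60826030e-01,  2.77151989e-01, -3.40438587e-04],
       [ 2.77152116e-01, -9.60824074e-01,  1.95045146e-03],
       [ 2.13469913e-04, -1.96839781e-03, -9.99998040e-01]]), 'wrist_force': array([0.32872274, 0.9445767 , 0.68273062]), 'ft_torque': array([-0.01785878,  0.011993  , -0.03444115]), 'grip_force': 0.0, 'width': 0.08528036590083687}
```

View pics/scene0.png

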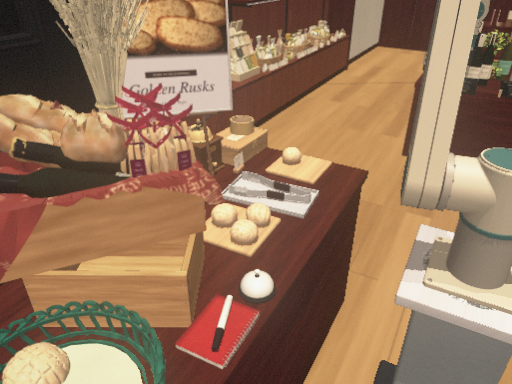

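View pics/top0.png

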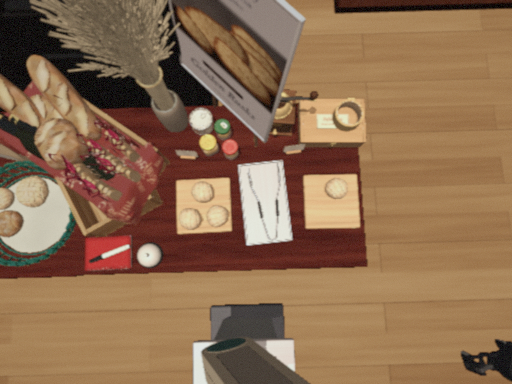

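The top view shows the single roll near (337,188) on the right board, the three rolls on the left board (204,206), and the tray with the tongs in between (265,203). I'll zoom in and measure.

```bash
cat > h.py <<'E'
import numpy as np,cv2
from rig import manip
def K(i,h=384):
    f=h/2/np.tan(np.radians(i["fovy"])/2); return np.array([[f,0,i["cx"]],[0,f,i["cy"]],[0,0,1.]])
def pose(n,s=None):
    """camera->world R, centre"""
    i=manip.camera_info(n)
    if n=="wrist":
        T=np.eye(4);T[:3,:3]=s["tool_rot"];T[:3,3]=s["eef_pos"];T=T@i["mount"];return T[:3,:3],T[:3,3]
    return i["R"].T,-i["R"].T@i["t"]
def rays(n,uv,s=None):
    i=manip.camera_info(n);u=cv2.undistortPoints(np.float64(uv).reshape(-1,1,2),K(i),i["distortion"])[:,0]
    R,c=pose(n,s);return c,np.c_[u,np.ones(len(u))]@R.T
def plane(n,uv,z,s=None):
    c,d=rays(n,uv,s);return c+d*((z-c[2])/d[:,2])[:,None]
def pts(n,d,s=None):
    "world point of each pixel from depth"
    v,u=np.mgrid[:384,:512];c,r=rays(n,np.c_[u.ravel(),v.ravel()],s)
    return (c+r*d.reshape(-1,1)).reshape(384,512,3)
def tri(a,b):
    "(c,d),(c,d) closest point"
    (c1,d1),(c2,d2)=a,b;A=np.c_[d1,-d2];t=np.linalg.lstsq(A,c2-c1,rcond=None)[0]
    p,q=c1+d1*t[0],c2+d2*t[1];return (p+q)/2,np.linalg.norm(p-q)
E
python3 - <<'E'
from h import *
t=np.load("top0.npz");s=np.load("scene0.npz")
a=cv2.resize(t["p"][140:260,170:370],None,fx=4,fy=4,interpolation=cv2.INTER_CUBIC)
cv2.imwrite("pics/topc.png",a)
b=cv2.resize(s["p"][135:255,195:345],None,fx=5,fy=5,interpolation=cv2.INTER_CUBIC)
cv2.imwrite("pics/scenec.png",b)
P=pts("top",t["d"])
for u,v in[(337,188),(320,215),(345,215),(250,200),(218,206),(204,192),(217,215),(190,218),(149,255),(230,149),(223,128)]:print(u,v,P[v,u].round(3))
E
```

```text
337 188 [ 0.62  -0.315  0.061]
320 215 [ 0.54  -0.266  0.01 ]
345 215 [ 0.537 -0.348  0.013]
250 200 [ 0.598 -0.036  0.004]
218 206 [0.575 0.067 0.05 ]
204 192 [0.62  0.11  0.061]
217 215 [0.545 0.07  0.063]
190 218 [0.537 0.155 0.064]
149 255 [0.426 0.289 0.041]
230 149 [0.755 0.024 0.075]
223 128 [0.826 0.045 0.076]
```

View pics/topc.png

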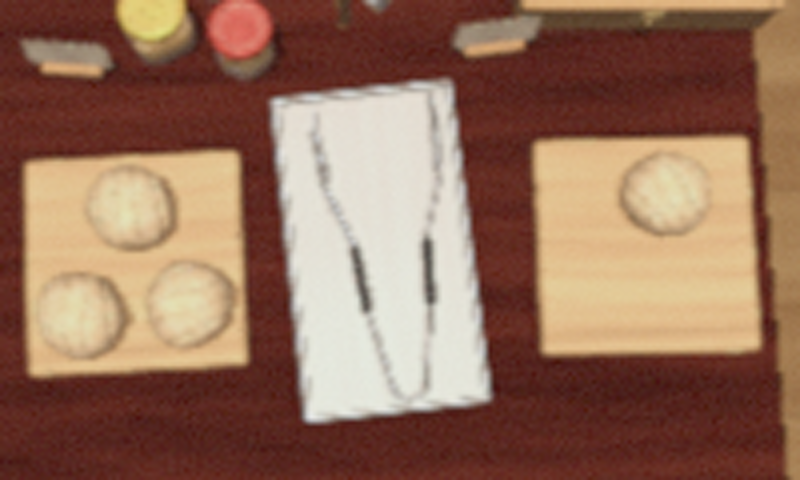

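View pics/scenec.png

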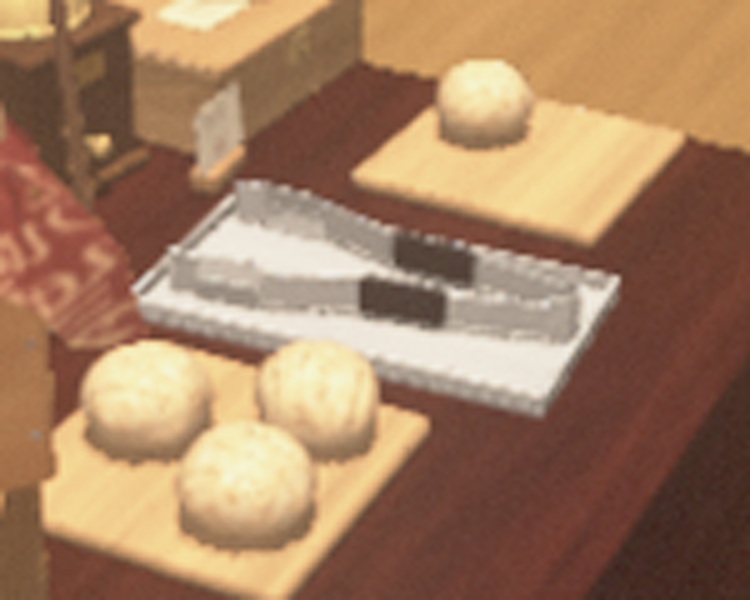

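The zoomed views show the bow end nearest the robot (crop 408,402) and the jaws pointing away. The sleeves are at top-image (260,209) and (277,207), with the roll near (336,188). Next I'll measure by mask and two views.

```bash
python3 - <<'E'
from h import *
I={n:np.load(n+"0.npz") for n in("top","scene")}
roi={"top":(240,192,292,225),"scene":(265,178,292,202)}
C={}
for n in I:
    x0,y0,x1,y1=roi[n];g=I[n]["p"].max(2)[y0:y1,x0:x1]
    m=(g<85).astype(np.uint8);k,l,st,c=cv2.connectedComponentsWithStats(m)
    o=sorted(range(1,k),key=lambda j:-st[j,4])[:2];print(n,[(st[j].tolist(),(c[j]+[x0,y0]).round(1).tolist()) for j in o])
    C[n]=sorted([c[j]+[x0,y0] for j in o],key=lambda q:q[0])
# left sleeve: leftmost in top; in scene the left is lower/left
L=[]
for a,b in zip(C["top"],C["scene"]):
    ra=rays("top",[a]);rb=rays("scene",[b]);p,e=tri((ra[0],ra[1][0]),(rb[0],rb[1][0]));L.append(p);print(p.round(4),e.round(4))
mid=sum(L)/2;print("mid",mid.round(4),"sep",np.linalg.norm(L[0]-L[1]).round(4),"yaw from sleeves",np.degrees(np.arctan2(*(L[1]-L[0])[:2])).round(1))
print("plane z=.02",plane("top",C["top"],.02).round(4))
cr=lambda q:np.array(q)/4+[170,140]-.375
print("bow",plane("top",[cr((408,403))],.02).round(4),"tray corners",plane("top",[cr(q) for q in[(272,98),(450,82),(491,402),(306,421)]],.014).round(4))
# roll
P=pts("top",I["top"]["d"])
hsv=cv2.cvtColor(I["top"]["p"],cv2.COLOR_BGR2HSV)
for n,box in(("top",(320,172,352,204)),):
    x0,y0,x1,y1=box;q=P[y0:y1,x0:x1].reshape(-1,3);q=q[q[:,2]>.03];print(len(q),q.min(0).round(3),q.max(0).round(3),((q.min(0)+q.max(0))/2).round(3))
r=cr((666,193));print("roll",plane("top",[r],.039).round(4))
rs=np.array((485,101))/5+[195,135]-.4
print("roll scene",plane("scene",[rs],.039).round(4))
print("board",plane("top",[cr(q) for q in[(532,141),(748,136),(760,350),(542,354)]],.014).round(4))
S=manip.observe();print(S["eef_pos"])
E
```

```text
top [([50, 21, 2, 3, 4], [290.8, 213.8]), ([1, 23, 1, 2, 2], [241.0, 215.5])]
scene [([12, 5, 12, 8, 23], [282.8, 187.0]), ([10, 7, 1, 2, 2], [275.0, 185.5])]
[ 0.5374 -0.0074  0.089 ] 0.002
[ 0.564  -0.1641 -0.0025] 0.0343
mid [ 0.5507 -0.0857  0.0433] sep 0.1834 yaw from sleeves 170.3
plane z=.02 [[ 0.5449 -0.0049  0.02  ]
 [ 0.546  -0.1682  0.02  ]]
bow [[ 0.4612 -0.1023  0.02  ]] tray corners [[ 0.7194  0.0025  0.014 ]
 [ 0.7289 -0.1479  0.014 ]
 [ 0.4602 -0.1702  0.014 ]
 [ 0.4492 -0.0191  0.014 ]]
371 [ 0.433 -0.351  0.033] [ 0.657 -0.041  1.191] [ 0.545 -0.196  0.612]
roll [[ 0.6245 -0.3179  0.039 ]]
roll scene [[ 0.6233 -0.3168  0.039 ]]
board [[ 0.6761 -0.2145  0.014 ]
 [ 0.6751 -0.3958  0.014 ]
 [ 0.4961 -0.3925  0.014 ]
 [ 0.498  -0.2138  0.014 ]]
[ 0.17312758 -0.60017647  0.4036939 ]
```

Roll at about (0.624, -0.317); tongs' grip at about (0.565, -0.093) with yaw about +5°. I'll move over the tongs and look from close by.

Call:
{"op": "play_rows", "data": {
  "deltas": [
    [0.12, -0.09, 0, 0, 0, 0.02, 1],
    [0.23, -0.17, 0, 0, 0, 0.03, 1],
    [0.34, -0.25, 0, 0, 0, 0.04, 1],
    [0.45, -0.33, 0, 0, 0, 0.05, 1],
    [0.56, -0.41, 0, 0, 0, 0.06, 1],
    [0.67, -0.49, 0, 0, 0, 0.06, 1],
    [0.78, -0.57, 0, 0, 0, 0.06, 1],
    [0.86, -0.63, 0, 0, 0, 0.06, 1]
  ]
}}

```text
time_s: 0.77
eef_pos: [0.3697, -0.3447, 0.4043]
tool_rot: [[0.996, 0.094, -0.0], [0.094, -0.996, 0.001], [0.0, -0.001, -1.0]]
wrist_force: [0.5, -0.2, -0.3]
width: 0.0852
grip_force: 0.0
```

```bash
cat >> h.py <<'E'
def to(p,yaw,tip=None):
    "row numbers (tool axes) to bring the measured TCP to p, tool straight down with x at yaw (deg)"
    s=manip.observe();R=s["tool_rot"];y=np.radians(yaw);c,q=np.cos(y),np.sin(y)
    G=np.array([[c,q,0],[q,-c,0],[0,0,-1]])
    print("at",s["eef_pos"].round(4),"yaw",np.degrees(np.arctan2(R[1,0],R[0,0])).round(2),"F",s["wrist_force"].round(1),"w",s["width"].round(4),"t",round(s["time_s"],2))
    print("row",((R.T@(np.array(p)-s["eef_pos"]))/.3).round(4),(cv2.Rodrigues(R.T@G)[0][:,0]/np.pi).round(4))
E
python3 -c "
from h import *
to((.565,-.093,.36),5)"
```

```text
Traceback (most recent call last):
  File "h.py", line 28, in to
    print("at",s["eef_pos"].round(4),"yaw",np.degrees(np.arctan2(R[1,0],R[0,0])).round(2),"F",s["wrist_force"].round(1),"w",s["width"].round(4),"t",round(s["time_s"],2))
                                                                                                                            ^^^^^^^^^^^^^^^^
AttributeError: 'float' object has no attribute 'round'
```

Call:
{"op": "play_rows", "data": {
  "deltas": [
    [0.09, -0.1, 0.02, 0, 0, 0, 1],
    [0.18, -0.2, 0.04, 0, 0, 0, 1],
    [0.27, -0.29, 0.06, 0, 0, 0, 1],
    [0.36, -0.39, 0.08, 0, 0, 0, 1],
    [0.45, -0.48, 0.1, 0, 0, 0, 1],
    [0.54, -0.58, 0.12, 0, 0, 0, 1],
    [0.63, -0.67, 0.14, 0, 0, 0, 1],
    [0.72, -0.77, 0.15, 0, 0, 0, 1]
  ]
}}

```text
time_s: 1.43
eef_pos: [0.5629, -0.0957, 0.3584]
tool_rot: [[0.996, 0.092, -0.002], [0.092, -0.996, 0.0], [-0.002, -0.0, -1.0]]
wrist_force: [-0.2, -1.0, 0.2]
width: 0.0857
grip_force: 0.0
```

```bash
sed -i 's/s\["width"\].round(4)/round(float(s["width"]),4)/' h.py; python3 - <<'E'
from h import *
s=manip.observe();p,d=manip.read_camera("wrist");np.savez("w1.npz",p=p,d=d,eef_pos=s["eef_pos"],tool_rot=s["tool_rot"])
cv2.imwrite("pics/w1.png",p);to((.565,-.093,.36),5);print(s["qvel"].round(3))
E
```

```text
at [ 0.5662 -0.0911  0.3582] yaw 5.61 F [ 3.9  2.4 -0.4] w 0.0856 t 1.48
row [-0.0047  0.0058 -0.006 ] [-0.0016 -0.001   0.0034]
[0.819 0.383 0.409 0.013 0.    0.815]
```

View pics/w1.png

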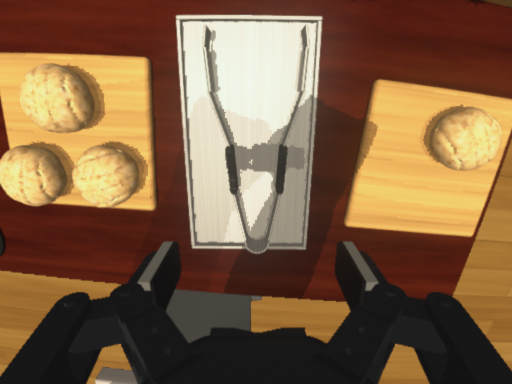

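The wrist view shows the tongs straight under the tool: sleeves near (232,169) and (281,169), bow (257,245), jaw tips (207,28) and (305,28), roll (466,138). The arm was still moving, so I'll read again at rest.

```bash
cat > m.py <<'E'
from h import *
def sleeves(p,s,z):
    g=p.max(2);m=(g<70).astype(np.uint8);m[240:]=0;m[:,:195]=0;m[:,315:]=0
    m=cv2.morphologyEx(m,cv2.MORPH_OPEN,np.ones((3,3)));k,l,st,c=cv2.connectedComponentsWithStats(m)
    o=sorted(sorted(range(1,k),key=lambda j:-st[j,4])[:2],key=lambda j:c[j][0]);uv=c[o]
    print([st[j].tolist() for j in o],uv.round(1).tolist());return uv
E
python3 - <<'E'
from m import *
for _ in range(2):manip.read_camera("wrist")
s=manip.observe();p,d=manip.read_camera("wrist");np.savez("w1.npz",p=p,d=d,eef_pos=s["eef_pos"],tool_rot=s["tool_rot"])
uv=sleeves(p,s,.03);q=plane("wrist",uv,.026,s);print("sleeves",q.round(4),q.mean(0).round(4),"sep",np.linalg.norm(q[0]-q[1]).round(4))
P=pts("wrist",d,s)
def med(u,v,r=2):return np.median(P[v-r:v+r+1,u-r:u+r+1].reshape(-1,3),0).round(4)
print("sleeve depth",[med(int(u),int(v),1) for u,v in uv],"tray floor",med(256,100),"board",med(410,200),"counter",med(350,60))
# roll
hsv=cv2.cvtColor(p,cv2.COLOR_BGR2HSV);m=(P[...,2]>.03)&(P[...,2]<.08)&(P[...,1]<-.2)&(P[...,0]<.7)
q=P[m];print("roll",q.min(0).round(4),q.max(0).round(4),((q.min(0)+q.max(0))/2).round(4))
m=(P[...,2]>.012)&(P[...,2]<.06)&(P[...,0]>.44)&(P[...,0]<.75)&(abs(P[...,1]+.085)<.07)
q=P[m&(P[...,2]>.02)];print("tongs",q.min(0).round(4),q.max(0).round(4))
for x in np.arange(.45,.73,.02):
    a=q[abs(q[:,0]-x)<.004]
    if len(a):print(x.round(2),a[:,1].min().round(4),a[:,1].max().round(4),a[:,2].max().round(4))
print(s["qvel"].round(3));to((.565,-.093,.36),5)
# fingertip in tool coords
T=(P-s["eef_pos"])@s["tool_rot"];m=(T[...,2]>.05)&(T[...,2]<.2)&(d>0);f=T[m];print("tips",len(f),np.percentile(f[:,2],[50,90,99,100]).round(4))
f=f[f[:,2]>.15];print(f.min(0),f.max(0))
E
```

```text
[[227, 147, 10, 32, 216], [276, 146, 11, 48, 346]] [[231.9, 163.1], [281.1, 169.4]]
sleeves [[ 0.5721 -0.0658  0.026 ]
 [ 0.5702 -0.122   0.026 ]] [ 0.5711 -0.0939  0.026 ] sep 0.0563
sleeve depth [array([ 0.5738, -0.0653,  0.0328]), array([ 0.5722, -0.1211,  0.032 ])] tray floor [ 0.6425 -0.0863  0.0038] board [ 0.5443 -0.2896  0.0133] counter [ 6.957e-01 -1.861e-01 -5.000e-04]
roll [ 0.592  -0.3462  0.03  ] [ 0.6605 -0.2799  0.0656] [ 0.6262 -0.313   0.0478]
tongs [ 0.4651 -0.1371  0.02  ] [ 0.7174 -0.0297  0.0378]
0.47 -0.1162 -0.0904 0.0363
0.49 -0.1193 -0.0837 0.0312
0.51 -0.1216 -0.0774 0.0319
0.53 -0.1237 -0.0713 0.0321
0.55 -0.1275 -0.0645 0.0344
0.57 -0.1267 -0.0609 0.0345
0.59 -0.1265 -0.0584 0.0346
0.61 -0.1269 -0.0507 0.0333
0.63 -0.1319 -0.0411 0.0336
0.65 -0.1363 -0.0347 0.0372
0.67 -0.1362 -0.0313 0.0372
0.69 -0.1361 -0.0297 0.0369
0.71 -0.1321 -0.0306 0.035
[-0.057 -0.023 -0.017  0.014 -0.019 -0.013]
at [ 0.5626 -0.0964  0.3589] yaw 5.43 F [-1.   0.2 -0.3] w 0.0856 t 1.63
row [ 0.009  -0.0107 -0.0036] [-0.0001  0.0006  0.0024]
tips 36129 [0.0948 0.1252 0.154  0.1609]
[-0.01128334 -0.05558855  0.15001678] [0.01228028 0.05696822 0.16092954]
```

Call:
{"op": "play_rows", "data": {
  "deltas": [
    [0.02, -0.005, 0.08, 0, 0, 0, 1],
    [0.025, -0.006, 0.19, 0, 0, 0, 1],
    [0.025, -0.006, 0.3, 0, 0, 0, 1],
    [0.025, -0.006, 0.4, 0, 0, 0, 1],
    [0.025, -0.006, 0.45, 0, 0, 0, 1],
    [0.025, -0.006, 0.45, 0, 0, 0, 1],
    [0.025, -0.006, 0.45, 0, 0, 0, 1]
  ]
}}

```text
time_s: 2.22
eef_pos: [0.5686, -0.0961, 0.224]
tool_rot: [[0.996, 0.09, -0.003], [0.09, -0.996, 0.0], [-0.003, -0.001, -1.0]]
wrist_force: [0.4, -0.6, 0.8]
width: 0.0853
grip_force: 0.0
```

```bash
python3 - <<'E'
from m import *
s=manip.observe();p,d=manip.read_camera("wrist");cv2.imwrite("pics/w2.png",p)
P=pts("wrist",d,s)
q=P[(P[...,2]>.02)&(P[...,2]<.045)&(P[...,0]>.44)&(P[...,0]<.75)&(abs(P[...,1]+.09)<.07)]
for x in np.arange(.53,.73,.02):
    a=q[abs(q[:,0]-x)<.004]
    if len(a):print(x.round(2),a[:,1].min().round(4),a[:,1].max().round(4),a[:,2].max().round(4))
print(q.max(0));to((.570,-.094,.176),5.3)
E
```

```text
0.53 -0.1238 -0.0705 0.0321
0.55 -0.1274 -0.0642 0.0348
0.57 -0.1267 -0.061 0.0343
0.59 -0.1263 -0.0587 0.0347
0.61 -0.1267 -0.0509 0.033
0.63 -0.1318 -0.0413 0.0339
0.65 -0.1368 -0.0359 0.0368
0.67 -0.135 -0.0329 0.0373
0.69 -0.1342 -0.03 0.0376
0.71 -0.1308 -0.1302 0.0214
[ 0.70657271 -0.0299808   0.03776962]
at [ 0.5697 -0.0962  0.2255] yaw 5.19 F [-0.1  0.3 -0.2] w 0.0854 t 2.27
row [ 0.0016 -0.0072  0.1651] [ 0.0001 -0.0002 -0.0006]
```

View pics/w2.png

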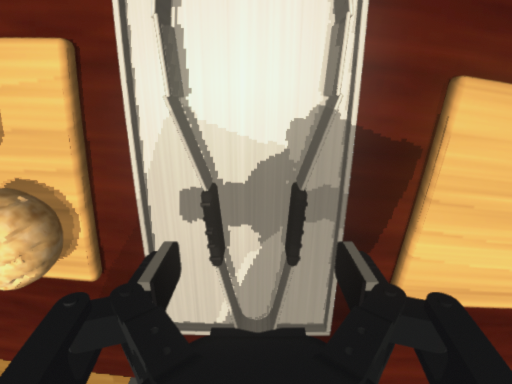

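The sleeves (212,225) and (297,225) sit centred between the fingers (165,260) and (350,260). Now I'll descend the last 49 mm.

Call:
{"op": "play_rows", "data": {
  "deltas": [
    [0.0, -0.007, 0.05, 0, 0, 0, 1],
    [0.0, -0.007, 0.1, 0, 0, 0, 1],
    [0.0, -0.007, 0.14, 0, 0, 0, 1],
    [0.0, -0.007, 0.165, 0, 0, 0, 1],
    [0.0, -0.007, 0.165, 0, 0, 0, 1],
    [0.0, -0.007, 0.165, 0, 0, 0, 1]
  ]
}}

```text
time_s: 2.77
eef_pos: [0.5697, -0.0931, 0.1756]
tool_rot: [[0.996, 0.092, 0.0], [0.092, -0.996, -0.0], [0.0, 0.0, -1.0]]
wrist_force: [-0.0, -0.4, 1.0]
width: 0.0854
grip_force: 0.0
```

Call:
{"op": "play_rows", "data": {
  "deltas": [
    [0, 0, 0, 0, 0, 0, 0.44],
    [0, 0, 0, 0, 0, 0, 0.44],
    [0, 0, 0, 0, 0, 0, 0.44],
    [0, 0, 0, 0, 0, 0, 0.44]
  ],
  "newtons": 25
}}

```text
time_s: 3.1
eef_pos: [0.5705, -0.0932, 0.177]
tool_rot: [[0.996, 0.092, 0.002], [0.092, -0.996, -0.001], [0.002, 0.001, -1.0]]
wrist_force: [-1.5, 0.2, 6.6]
width: 0.0616
grip_force: 7.3
```

Call:
{"op": "play_rows", "data": {
  "deltas": [
    [0, 0, -0.02, 0, 0, 0, 0.43],
    [0, 0, -0.05, 0, 0, 0, 0.43],
    [0, 0, -0.1, 0, 0, 0, 0.43],
    [0, 0, -0.16, 0, 0, 0, 0.43],
    [0, 0, -0.23, 0, 0, 0, 0.43],
    [0, 0, -0.32, 0, 0, 0, 0.43],
    [0, 0, -0.4, 0, 0, 0, 0.43],
    [0, 0, -0.4, 0, 0, 0, 0.43]
  ]
}}

```text
time_s: 3.77
eef_pos: [0.572, -0.0935, 0.3017]
tool_rot: [[0.996, 0.092, 0.01], [0.092, -0.996, -0.003], [0.01, 0.004, -1.0]]
wrist_force: [1.1, -0.8, -0.7]
width: 0.0611
grip_force: 5.6
```

```bash
python3 - <<'E'
from m import *
manip.read_camera("wrist");s=manip.observe();p,d=manip.read_camera("wrist");a=p
b,_=manip.read_camera("scene")
cv2.imwrite("pics/w3.png",a)
to((.570,-.094,.176),5.3);T=(pts("wrist",d,s)-s["eef_pos"])@s["tool_rot"]
q=T[(d>0)&(T[...,2]<.2)&(T[...,2]>.1)&(T[...,0]>.015)]
for x in np.arange(.02,.15,.015):
    e=q[abs(q[:,0]-x)<.004]
    if len(e):print(x.round(3),e[:,1].min().round(4),e[:,1].max().round(4),"top z",np.percentile(e[:,2],3).round(4))
print(q.max(0))
E
```

```text
at [ 0.5694 -0.0929  0.2955] yaw 5.29 F [-1.2 -0.  -1.3] w 0.0615 t 3.92
row [0.0015 0.0039 0.3984] [ 0.     -0.0001 -0.    ]
0.02 -0.0342 0.0357 top z 0.1003
0.035 -0.0328 0.0333 top z 0.1445
0.05 -0.0369 0.0383 top z 0.1443
0.065 -0.0423 0.0428 top z 0.1442
0.08 -0.0461 0.047 top z 0.1405
0.095 -0.0456 0.0463 top z 0.1398
0.11 -0.0462 0.0471 top z 0.1396
0.125 -0.0462 0.0472 top z 0.1578
[0.12480646 0.057334   0.17273914]
```

View pics/w3.png

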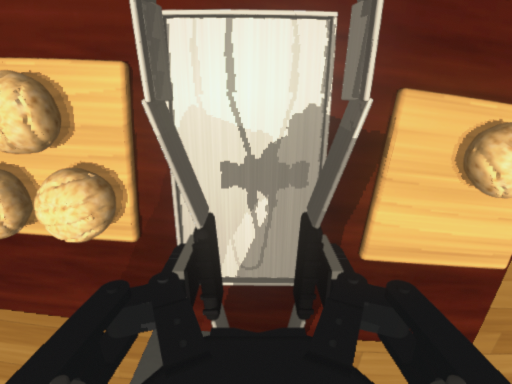

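The tongs are held level and centred: jaws at the image top, (150,50) and (365,50), and the tray below is empty. Next I'll carry them to behind and above the roll.

Call:
{"op": "play_rows", "data": {
  "deltas": [
    [-0.02, 0.05, 0, 0, 0, 0.004, 0.43],
    [-0.06, 0.16, 0, 0, 0, 0.008, 0.43],
    [-0.1, 0.28, 0, 0, 0, 0.012, 0.43],
    [-0.14, 0.4, 0, 0, 0, 0.017, 0.43],
    [-0.18, 0.52, 0, 0, 0, 0.022, 0.43],
    [-0.22, 0.63, 0, 0, 0, 0.027, 0.43],
    [-0.24, 0.7, 0, 0, 0, 0.029, 0.43],
    [-0.246, 0.724, 0, 0, 0, 0.029, 0.43]
  ]
}}

```text
time_s: 4.58
eef_pos: [0.5146, -0.3189, 0.2933]
tool_rot: [[1.0, -0.003, -0.003], [-0.003, -1.0, 0.001], [-0.003, -0.001, -1.0]]
wrist_force: [0.3, -0.4, -0.8]
width: 0.0609
grip_force: 5.6
```

```bash
cat > r.py <<'E'
from m import *
import sys
for _ in range(3):manip.read_camera("wrist")
s=manip.observe();p,d=manip.read_camera("wrist");cv2.imwrite(sys.argv[1],p)
P=pts("wrist",d,s);m=(P[...,2]>.03)&(P[...,2]<.075)&(P[...,1]<-.22)&(P[...,1]>-.4)&(P[...,0]<.7)&(P[...,0]>.55)&(d>0)
q=P[m];print("roll all",q.min(0).round(4),q.max(0).round(4),((q.min(0)+q.max(0))/2).round(4))
for z in(.035,.042,.05,.056):
    e=q[abs(q[:,2]-z)<.003][:,:2];A=np.c_[2*e,np.ones(len(e))];c=np.linalg.lstsq(A,(e**2).sum(1),rcond=None)[0]
    print(z,len(e),"circle",c[:2].round(4),np.sqrt(c[2]+c[:2]@c[:2]).round(4),"x",e[:,0].min().round(3),e[:,0].max().round(3),"y",e[:,1].min().round(3),e[:,1].max().round(3))
T=(P-s["eef_pos"])@s["tool_rot"];t=T[(d>0)&(T[...,2]<.172)&(T[...,2]>.13)&(T[...,0]>.09)&(abs(T[...,1])<.06)&(P[...,2]>.07)]
if len(t):print("jaws y",t[:,1].min().round(4),t[:,1].max().round(4),"x max",t[:,0].max().round(4))
to((.624-.108,-.3165,.19),0)
for n in("top","scene"):b,_=manip.read_camera(n);cv2.imwrite(sys.argv[1].replace(".png",n+".png"),b)
E
python3 r.py pics/w4.png
```

```text
roll all [ 0.5919 -0.3523  0.0349] [ 0.6581 -0.2818  0.0661] [ 0.625  -0.317   0.0505]
0.035 20 circle [ 0.6269 -0.3184] 0.0357 x 0.592 0.634 y -0.352 -0.282
0.042 256 circle [ 0.6257 -0.3181] 0.0342 x 0.592 0.658 y -0.352 -0.282
0.05 1293 circle [ 0.6253 -0.3182] 0.0304 x 0.594 0.658 y -0.351 -0.285
0.056 2236 circle [ 0.6253 -0.3181] 0.025 x 0.597 0.655 y -0.347 -0.289
jaws y -0.0468 0.0471 x max 0.1251
at [ 0.5157 -0.3149  0.2939] yaw 0.09 F [-0.2  0.4 -1.1] w 0.0613 t 4.78
row [0.0015 0.0061 0.3464] [-0.0008  0.0007  0.0005]
```

View pics/w4.png

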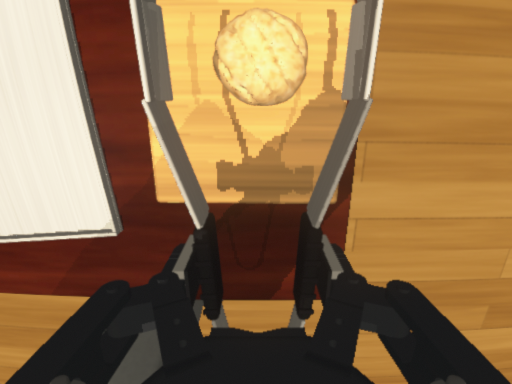

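The roll is centred at (0.6254, -0.3178), midway between the jaws (image 261,57). I'll lower halfway, then check.

Call:
{"op": "play_rows", "data": {
  "deltas": [
    [0.006, 0.01, 0, 0, 0, 0, 0.43],
    [0.006, 0.01, 0.05, 0, 0, 0, 0.43],
    [0.006, 0.01, 0.11, 0, 0, 0, 0.43],
    [0.006, 0.01, 0.17, 0, 0, 0, 0.43],
    [0.006, 0.01, 0.22, 0, 0, 0, 0.43],
    [0.006, 0.01, 0.25, 0, 0, 0, 0.43],
    [0.006, 0.01, 0.26, 0, 0, 0, 0.43],
    [0.006, 0.01, 0.26, 0, 0, 0, 0.43]
  ]
}}

```text
time_s: 5.55
eef_pos: [0.5179, -0.3183, 0.2165]
tool_rot: [[1.0, 0.002, -0.001], [0.002, -1.0, 0.001], [-0.001, -0.001, -1.0]]
wrist_force: [0.2, -0.2, -0.3]
width: 0.0613
grip_force: 5.6
```

```bash
python3 - <<'E'
from h import *
manip.read_camera("wrist");s=manip.observe();p,d=manip.read_camera("wrist");cv2.imwrite("pics/w5.png",p)
to((.5174,-.3178,.190),0)
E
```

```text
at [ 0.5185 -0.3191  0.218 ] yaw 0.1 F [ 0.5  0.4 -1.2] w 0.0614 t 5.65
row [-0.0039 -0.0043  0.0935] [ 0.0003 -0.0004  0.0005]
```

View pics/w5.png

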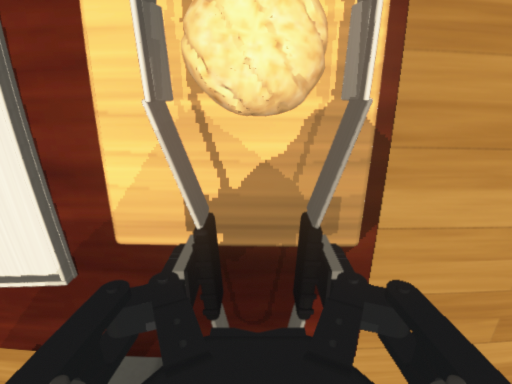

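The roll (centre column 255) lies between the jaws (mid column 257), clear on both sides. I'll lower the rest, then close.

Call:
{"op": "play_rows", "data": {
  "deltas": [
    [-0.003, -0.003, 0.03, 0, 0, 0, 0.43],
    [-0.003, -0.003, 0.06, 0, 0, 0, 0.43],
    [-0.003, -0.003, 0.08, 0, 0, 0, 0.43],
    [-0.003, -0.003, 0.092, 0, 0, 0, 0.43],
    [-0.003, -0.003, 0.092, 0, 0, 0, 0.43],
    [-0.003, -0.003, 0.092, 0, 0, 0, 0.43]
  ]
}}

```text
time_s: 6.15
eef_pos: [0.5168, -0.318, 0.1891]
tool_rot: [[1.0, 0.001, -0.001], [0.001, -1.0, 0.001], [-0.001, -0.001, -1.0]]
wrist_force: [-0.1, -0.5, -1.5]
width: 0.0614
grip_force: 5.6
```

Call:
{"op": "play_rows", "data": {
  "deltas": [
    [0, 0, 0, 0, 0, 0, 0.35],
    [0, 0, 0, 0, 0, 0, 0.3],
    [0, 0, 0, 0, 0, 0, 0.25],
    [0, 0, 0, 0, 0, 0, 0.2],
    [0, 0, 0, 0, 0, 0, 0.1],
    [0, 0, 0, 0, 0, 0, 0.1],
    [0, 0, 0, 0, 0, 0, 0.1],
    [0, 0, 0, 0, 0, 0, 0.1]
  ],
  "newtons": 27
}}

```text
time_s: 6.82
eef_pos: [0.5172, -0.3182, 0.1899]
tool_rot: [[1.0, 0.001, 0.001], [0.001, -1.0, -0.0], [0.001, 0.0, -1.0]]
wrist_force: [0.1, -1.0, 0.5]
width: 0.0514
grip_force: 28.4
```

Stopped at 51.4 mm with 28 N, so the roll is held with about 7 N. Now I'll lift gently.

Call:
{"op": "play_rows", "data": {
  "deltas": [
    [0, 0, -0.01, 0, 0, 0, 0.1],
    [0, 0, -0.03, 0, 0, 0, 0.1],
    [0, 0, -0.06, 0, 0, 0, 0.1],
    [0, 0, -0.1, 0, 0, 0, 0.1],
    [0, 0, -0.14, 0, 0, 0, 0.1],
    [0, 0, -0.18, 0, 0, 0, 0.1],
    [0, 0, -0.22, 0, 0, 0, 0.1],
    [0, 0, -0.26, 0, 0, 0, 0.1]
  ]
}}

```text
time_s: 7.48
eef_pos: [0.5172, -0.3182, 0.2695]
tool_rot: [[1.0, 0.001, 0.001], [0.001, -1.0, -0.001], [0.001, 0.001, -1.0]]
wrist_force: [0.9, -0.7, -1.5]
width: 0.0509
grip_force: 28.6
```

Call:
{"op": "play_rows", "data": {
  "deltas": [
    [0, 0, -0.04, 0, 0, 0, 0.1],
    [0, 0, -0.08, 0, 0, 0, 0.1],
    [0, 0, -0.12, 0, 0, 0, 0.1],
    [0, 0, -0.16, 0, 0, 0, 0.1],
    [0, 0, -0.2, 0, 0, 0, 0.1],
    [0, 0, -0.23, 0, 0, 0, 0.1],
    [0, 0, -0.24, 0, 0, 0, 0.1],
    [0, 0, -0.24, 0, 0, 0, 0.1]
  ]
}}

```text
time_s: 8.15
eef_pos: [0.5174, -0.3184, 0.3409]
tool_rot: [[1.0, 0.001, 0.002], [0.001, -1.0, -0.001], [0.002, 0.001, -1.0]]
wrist_force: [-0.5, 0.1, -2.3]
width: 0.0508
grip_force: 28.6
```

```bash
python3 - <<'E'
from h import *
for _ in range(4):manip.read_camera("wrist")
s=manip.observe();p,d=manip.read_camera("wrist");b,_=manip.read_camera("scene");
cv2.imwrite("pics/end.png",np.vstack([cv2.resize(p[:220],(600,258)),cv2.resize(b[80:280,160:420],(400,308))[:, :].repeat(1,0) if 0 else cv2.copyMakeBorder(cv2.resize(b[80:280,160:420],(400,308)),0,0,0,200,0)]))
to((.5174,-.3178,.19),0);print(s["grip_force"],s["qvel"].round(3))
P=pts("wrist",d,s);T=(P-s["eef_pos"])@s["tool_rot"];q=T[(d>0)&(T[...,0]>.05)&(T[...,2]>.1)&(T[...,2]<.2)];print(q.min(0).round(4),q.max(0).round(4))
E
```

```text
at [ 0.5167 -0.3179  0.3386] yaw 0.07 F [-0.2  0.2 -1.7] w 0.0512 t 8.45
row [3.000e-03 3.000e-04 4.954e-01] [-0.0004  0.0005  0.0004]
28.584938943386078 [ 0.     0.002  0.    -0.    -0.001 -0.001]
[ 0.05   -0.0382  0.1243] [0.122  0.0392 0.1748]
```

View pics/end.png

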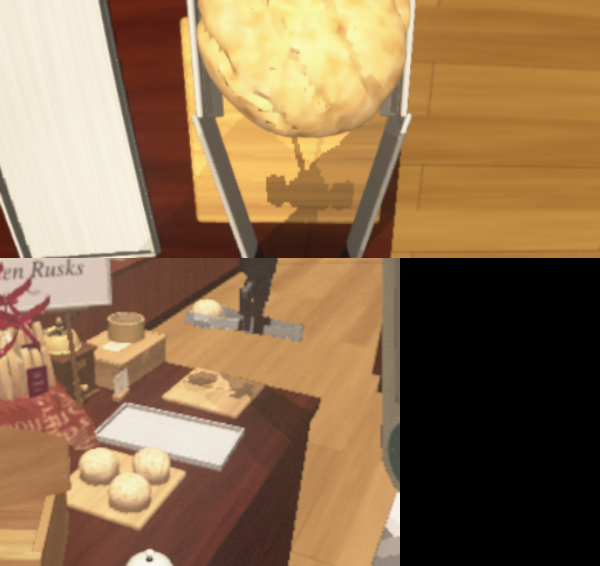

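The roll is held between the jaws (upper panel, centre 300,50) about 15 cm above the empty board. The three other rolls are untouched (lower panel). Grip is steady, so I'm handing in.

```bash
python3 -c "
from rig import manip
print(manip.sign_off())"
```

```text
the job is handed in; nothing more can be done
None
```

The job is handed in: the last single roll is held in the tongs about 15 cm above its board, pressed with an estimated 7 N (28.6 N grip, 20 N limit), and the other three rolls look undisturbed.

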